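# First in, first out: feed the cam-cap lane

## Task

Take the oldest pack of cam caps, the one at the low front end of the sloped bamboo lane, and stand it upright in the empty pocket of the bamboo tray. Then load the new pack of cam caps from the counter (white cap on its lid, not the dowel pack) into the lane at the high rear end, bottom down and square to the lane, behind the two packs that have slid forward.

Things in the scene. Friction and masses are not known exactly. Their poses are not given: they have to be found in the camera images.
- oldest_pack_centre (a point): Centre (half-way up) of the oldest pack: stiff carton 44 mm along its x, 46 along its y, 64 tall, about 90 g, white band, flat white cam cap (3 mm) on the lid. Front one of three alike standing nose to tail in the lane, so it starts leaning 15 deg towards the low end, its y across the lane. Both y faces are free above the lane's low guides: grip it from above across y.
- new_pack_centre (a point): Centre (half-way up) of the new pack, the same kind of carton (44 mm along its x, 46 along its y, 64 tall, about 90 g, white band, white cap on the lid), upright on the counter. A carton of the same size near it, with a blue band and two brown dowels on its lid, is not wanted.
- lane_rear (a point): Where the centre of a pack in the rear (third) place of the fixed lane rests; x level along the lane to its high open end, y across, z up. Slick floor falls 15 deg to -x, 33 mm below this point, ends 58 mm beyond in x; guides 7 mm high at y +-28 to 34. Packs slide down to the lip or the pack ahead, 42 mm a place. One let go level, up to 15 mm on in +x, tips on to the floor and slides home.
- tray_pocket (a point): Centre of the inner floor, 5 mm above the counter, of the empty pocket (the half nearer the robot) of a fixed bamboo tray; inside 100 mm along x by 100 mm along y, walls 5 mm thick, 9 mm high above this point. The other half, towards +x, holds wooden dowels and four white cam caps.
Things that resemble listed ones, but are neither listed nor needed, are in the scene too. Leave any purple or turquoise look-alike of the part that bears oldest_pack_centre alone. Of the things that look like the part that bears lane_rear, take the one that is farthest to the robot's left at the start.

How it is judged:
On the way, in this order (a step that is already met when the one before it is completed fails the run):
1. the oldest pack stands upright in the empty pocket of the tray, let go (x of oldest_pack_centre in the frame of tray_pocket between -0.036 and 0.036 m and y of oldest_pack_centre in the frame of tray_pocket between -0.038 and 0.038 m and z of oldest_pack_centre in the frame of tray_pocket between 0.024 and 0.04 m and angle between oldest_pack_centre's own z axis and vertical below 0.17 rad and contact force between oldest_pack and the fingers below 0.05 N), for 0.2 s.
2. the new pack stands in the rear place of the lane, let go (x of new_pack_centre in the frame of lane_rear between -0.0145 and 0.0145 m and y of new_pack_centre in the frame of lane_rear between -0.012 and 0.012 m and z of new_pack_centre in the frame of lane_rear between -0.009 and 0.0095 m and angle between new_pack_centre's own z axis and vertical below 0.4 rad and angle between the y axis of new_pack_centre and the y axis of lane_rear, either way round below 0.25 rad and contact force between new_pack and the fingers below 0.05 N), for 0.2 s.
At the end, for the whole second after the job is handed in: Oldest pack in the tray pocket: centre within 36 x 38 mm of its centre, 24-40 mm above its floor, within 10 deg of upright. New pack in the lane's rear place: centre within 14 mm along, 12 mm across, 9 mm in height; lean under 23 deg, square within 14 deg. Both let go (x of oldest_pack_centre in the frame of tray_pocket between -0.036 and 0.036 m and y of oldest_pack_centre in the frame of tray_pocket between -0.038 and 0.038 m and z of oldest_pack_centre in the frame of tray_pocket between 0.024 and 0.04 m and angle between oldest_pack_centre's own z axis and vertical below 0.17 rad and x of new_pack_centre in the frame of lane_rear between -0.0145 and 0.0145 m and y of new_pack_centre in the frame of lane_rear between -0.012 and 0.012 m and z of new_pack_centre in the frame of lane_rear between -0.009 and 0.0095 m and angle between new_pack_centre's own z axis and vertical below 0.4 rad and angle between the y axis of new_pack_centre and the y axis of lane_rear, either way round below 0.25 rad); the robot touches nothing.
It also fails if it takes over 54 s, if anything falls off the work surface, if the arm or the gripper's body presses on something with over 40 N, if the wrist force passes 120 N, or if a joint passes its speed limit or range.

## Robot

A 6-joint arm with a two-finger parallel gripper is mounted at the origin on the work surface. World frame = base frame: x ahead of the robot, y to its left, z up, the work surface at z = 0. Lengths are in m, angles in rad, forces in N, time in s.
With the tool pointing down it reaches from about 0.325 to 0.875 m from the base axis. Payload 4.4 kg.
Tool frame: the origin (TCP) lies at the very end of the fingers, on their centre line; the grasp point (between the pads) lies 19 mm behind it (grasp_offset is the distance from the TCP to the grasp point, in m); z points along the fingers, y is the line along which they close (so a half turn about z gives the same grasp; the last joint's range is limited). The gripper opens to 85 mm and grips with 20 to 120 N. Pads are 22 mm wide; open, the fingers measure 114 mm over their backs; the gripper's body (76 mm by 85 mm) begins 54 mm behind the grasp point. The pads swing forward as they close: fully open they stand 13 mm farther back than shut.
Start: joints at [-1.292, 0.207, 1.542, -0, 1.393, -0.15], TCP at [0.239, -0.523, 0.209] pointing down, gripper open.
Joint ranges: [-2.73, 2.73], [-0.86, 2.22], [0.23, 2.46], [-1.11, 4.25], [0.08, 2.63], [-2.82, 2.82]. Speed limits (rad/s): [2.79, 2.79, 3.14, 3.14, 3.14, 3.14].

## Interface

Orientations are given as a unit quaternion [w, x, y, z].
In Python, from bench import * gives the robot as it stands. Calls block until the motion is done:
- move_pose(position, orientation): joint-space move of the TCP to a pose.
- line_to(position, rot=None, v=0.15): straight line of the TCP; rot=None keeps the orientation; v is the mean speed in m/s.
- movej(angles): joint-space move.
- command_gripper(opening, force=None): finger opening in m; force is the grip in N (None keeps the last); returns when the fingers have stopped.
- hold(seconds).
- inverse_kinematics(position, orientation): joint angles nearest the present ones, or None.
- camera(name): name is "side" or "top" or "wrist"; returns the picture (384x512x3 uint8, blue, green, red); there is no depth.
- camera_model(name): a dict with "camera_matrix" (3x3 intrinsics, pixels), "dist_coeffs" ([k1, k2, p1, p2, k3] as OpenCV has them; the pictures are not rectified), "xyz" and "attitude" of the camera in the world; the wrist camera has in their place "tool_from_camera" (4x4, takes a point from camera to tool coordinates, whose origin is the TCP and whose axes are the flange's). Camera axes: x right, y down, z forward; pixel columns grow to the right and rows downward; lengths in m; the calibration is good to about 2 mm. A picture is of the moment at which its call begins: read the wrist's pose just before it. camera_model takes no time and is no camera call.
A pose or a line that the arm cannot do raises Unreachable and nothing moves.
- close_job(): hands the job in; it is judged then, once.
Trained networks look in the newest picture that a camera, given by its name, has taken for a name from the list of things; names that differ only in an ending like _2 or _b are one class to them, and where a whole thing is asked for, a point or a joint stands for the part that bears it (a point fixed in the world has none). Each returns a list of dicts, best first, with "conf" (0 to 1); they miss things now and then, are a little off and sometimes report something else, mostly with a low value. They report only what shows in the picture. A call takes as long as a camera call. They do not tell look-alikes from the thing itself.
- cut_out(camera, label): "region" (384x512 bool, what is visible of it).
- spot_point(camera, label): "centre" ([x, y, z] in m, in world coordinates, good to about 4 mm: a listed point, or the origin of a listed thing).
Readings, each from a call of its own:
- current_clock(): time.
- current_q(): joint angles.
- current_qvel(): joint speeds.
- current_joint_torque(): joint torques, N m.
- current_eef_pos(): TCP position.
- current_eef_rot(): TCP orientation.
- current_contact_force(): force on the tool from outside, world axes, zero at the start.
- current_ft_torque(): the same for the moment, N m.
- current_width(): finger opening in m.
- current_finger_force(): force on a finger pad.
Only numpy, scipy, OpenCV 4.12 (cv2) and the standard library are available. Lean on these libraries where they do the work, as an engineer would, in place of code of your own. Each camera call takes 0.05 s, during which the arm holds its last target. There are 200 camera calls.

## Working session

There is one attempt and no reset: what is moved stays moved. The work goes in short steps, each a Python script; the robot and the scene stay as the last script left them, time stands still between calls to the robot, and variables do not carry over. Pictures are saved under pics/ and viewed, at most 10 in all, crops included, and the job is handed in when it is done.

```bash
mkdir -p pics; ls; python3 - <<'E'
from bench import *
import cv2,numpy as np
ims={}
for c in ("side","top"):
    ims[c]=camera(c); cv2.imwrite(f"pics/{c}0.png",ims[c])
    m=camera_model(c); print(c,m["xyz"],m["attitude"],np.round(m["camera_matrix"],1).tolist(),m["dist_coeffs"])
    for l in ("oldest_pack_centre","new_pack_centre","lane_rear","tray_pocket"):
        print(l,[(np.round(d["centre"],3).tolist(),round(d["conf"],2)) for d in spot_point(c,l)])
        if 'pack' in l or 1:
            try: print('  cut',[(np.round(np.argwhere(d["region"]).mean(0)[::-1]).tolist(),int(d["region"].sum()),round(d["conf"],2)) for d in cut_out(c,l)])
            except Exception as e: print(e)
print(current_clock(),current_eef_rot())
print(camera_model("wrist"))
E
```

```text
pics
side [0.02981205 0.73145402 0.78064469] [ 0.11235081 -0.2482058   0.87116675 -0.40846013] [[392.4, 0.0, 251.2], [0.0, 392.4, 195.9], [0.0, 0.0, 1.0]] [-0.13539918  0.          0.          0.          0.        ]
oldest_pack_centre [([0.504, -0.014, 0.057], 0.85), ([0.537, -0.133, 0.023], 0.75), ([0.4, -0.062, 0.023], 0.64)]
  cut [([245.0, 190.0], 410, 0.97), ([285.0, 204.0], 481, 0.89), ([258.0, 176.0], 342, 0.88)]
new_pack_centre [([0.617, -0.27, 0.031], 0.52)]
  cut [([257.0, 146.0], 346, 0.74)]
lane_rear [([0.592, -0.007, 0.086], 0.92), ([0.308, -0.206, 0.078], 0.63)]
  cut [([330.0, 188.0], 922, 0.96), ([222.0, 198.0], 981, 0.78)]
tray_pocket [([0.477, 0.259, 0.005], 0.8)]
  cut [([181.0, 262.0], 3030, 0.86)]
top [0.29320938 0.0421645  0.95298779] [-0.05909152  0.70844087 -0.69892058  0.07829273] [[373.7, 0.0, 257.0], [0.0, 373.7, 201.6], [0.0, 0.0, 1.0]] [-0.02352049  0.          0.          0.          0.        ]
oldest_pack_centre [([0.397, -0.06, 0.022], 0.93), ([0.509, -0.016, 0.06], 0.68), ([0.533, -0.136, 0.021], 0.65)]
  cut [([315.0, 181.0], 577, 0.91), ([289.0, 2
[... 348 characters left out ...]
0.97)]
0.9 [ 1.58516975e-05  9.77101938e-01  2.12771714e-01 -1.85055213e-05]
{'camera_matrix': array([[277.1892799 ,   0.        , 253.54184549],
       [  0.        , 277.1892799 , 187.47448191],
       [  0.        ,   0.        ,   1.        ]]), 'dist_coeffs': array([-0.05147433,  0.        ,  0.        ,  0.        ,  0.        ]), 'tool_from_camera': array([[ 1.10038024e-03, -9.62259130e-01, -2.72132607e-01,
         6.95830276e-02],
       [ 9.99998868e-01,  7.79644240e-04,  1.28672272e-03,
        -3.43929167e-04],
       [-1.02599407e-03, -2.72133715e-01,  9.62258899e-01,
        -1.64269301e-01],
       [ 0.00000000e+00,  0.00000000e+00,  0.00000000e+00,
         1.00000000e+00]])}
```

```bash
python3 - <<'E'
import cv2
a=cv2.imread("pics/top0.png"); cv2.imwrite("pics/top0c.png",cv2.resize(a[100:330,120:450],None,fx=2.4,fy=2.4,interpolation=cv2.INTER_CUBIC))
a=cv2.imread("pics/side0.png"); cv2.imwrite("pics/side0c.png",cv2.resize(a[110:330,120:400],None,fx=2.7,fy=2.7,interpolation=cv2.INTER_CUBIC))
E
```

```text
(no output)
```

View pics/top0c.png

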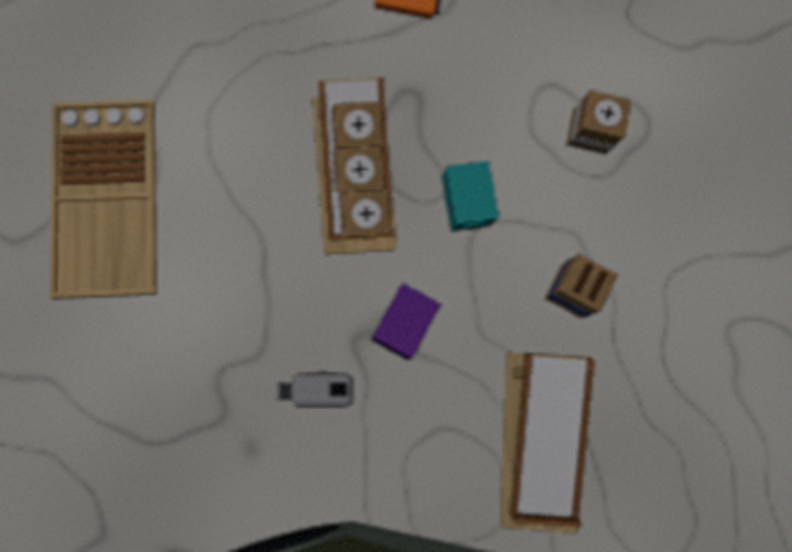

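View pics/side0c.png

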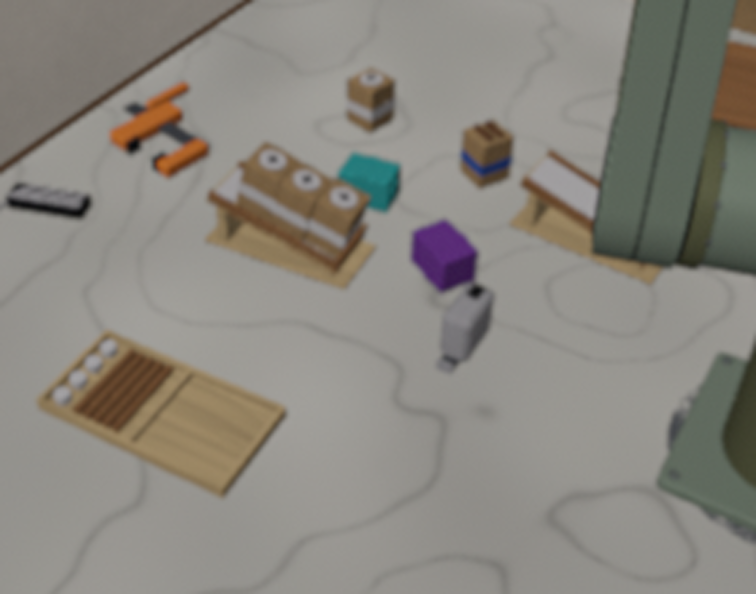

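Top view, full-picture pixels (crop/2.4 + offset):
- **Oldest pack:** the front pack of the left lane is at (272,189). Alike packs behind it are at (270,171) and (269,152).
- **Pack look-alikes:** purple box at (289,234) and turquoise box at (315,181), both left alone.
- **New pack:** white cap at (369,147). The dowel pack at (363,219) is not wanted.
- **Lanes:** left one at (268,169), chosen. The right, empty one at (346,283) is the look-alike.
- **Tray:** empty pocket at (164,203).

Next I take close views with the wrist camera from two places each.

```bash
cat > h.py <<'E'
from bench import *
import cv2,numpy as np
from scipy.spatial.transform import Rotation as R
def q(M): x=R.from_matrix(M).as_quat(); return np.r_[x[3],x[:3]]
def M(q): return R.from_quat(np.r_[q[1:],q[0]]).as_matrix()
def down(yaw,tilt=0):  # tilt about lane y: positive leans tool's back end to -x
    return R.from_euler('z',yaw).as_matrix()@R.from_euler('y',-tilt).as_matrix()@np.diag([1.,-1,-1])
def cam(name):
    m=camera_model(name)
    if name!="wrist": return m["camera_matrix"],m["dist_coeffs"],M(m["attitude"]),np.array(m["xyz"])
    T=m["tool_from_camera"]; Rt=M(np.array(current_eef_rot())); p=np.array(current_eef_pos())
    return m["camera_matrix"],m["dist_coeffs"],Rt@T[:3,:3],p+Rt@T[:3,3]
def project(P,C):
    K,d,Rc,c=C; return cv2.projectPoints((np.atleast_2d(P)-c)@Rc,np.zeros(3),np.zeros(3),K,d)[0].reshape(-1,2)
def ray(px,C):
    K,d,Rc,c=C; u=cv2.undistortPoints(np.array(px,float).reshape(-1,1,2),K,d).reshape(-1,2)
    return np.c_[u,np.ones(len(u))]@Rc.T,c
def onplane(px,C,z):
    D,c=ray(px,C); return c+D*((z-c[2])/D[:,2])[:,None]
def tri(pxs,Cs):
    A=np.zeros((3,3));b=np.zeros(3)
    for p,C in zip(pxs,Cs):
        D,c=ray([p],C); D=D[0]/np.linalg.norm(D[0]); P=np.eye(3)-np.outer(D,D); A+=P;b+=P@c
    return np.linalg.solve(A,b)
E
python3 - <<'E'
from h import *
import pickle
V={}
for n,p in (("A",[0.60,-0.06,0.30]),("B",[0.60,0.05,0.30]),("P",[0.66,-0.22,0.26]),("Q",[0.66,-0.31,0.26])):
    move_pose(p,q(down(0)))
    C=cam("wrist"); im=camera("wrist"); V[n]=C; cv2.imwrite(f"pics/w{n}.png",im)
    print(n,np.round(C[3],3))
    for l in (("oldest_pack_centre","lane_rear") if n in "AB" else ("new_pack_centre",)):
        print(l,[(np.round(d["centre"],3).tolist(),round(d["conf"],2)) for d in spot_point("wrist",l)])
pickle.dump(V,open("V.pkl","wb")); print(current_clock())
a=[cv2.imread(f"pics/w{n}.png") for n in "ABPQ"]
cv2.imwrite("pics/wall.png",cv2.resize(np.vstack([np.hstack(a[:2]),np.hstack(a[2:])]),(800,600),interpolation=cv2.INTER_AREA))
E
```

```text
A [ 0.669 -0.06   0.464]
oldest_pack_centre [([0.535, -0.128, 0.023], 0.86), ([0.401, -0.063, 0.024], 0.8), ([0.615, -0.275, 0.036], 0.67)]
lane_rear [([0.305, -0.208, 0.079], 0.68)]
B [0.669 0.051 0.464]
oldest_pack_centre [([0.508, -0.018, 0.058], 0.86), ([0.537, -0.131, 0.02], 0.59), ([0.4, -0.064, 0.023], 0.59)]
lane_rear []
P [ 0.73  -0.218  0.425]
new_pack_centre [([0.618, -0.269, 0.034], 0.62)]
Q [ 0.729 -0.309  0.424]
new_pack_centre [([0.615, -0.275, 0.032], 0.9)]
5.5833
```

View pics/wall.png

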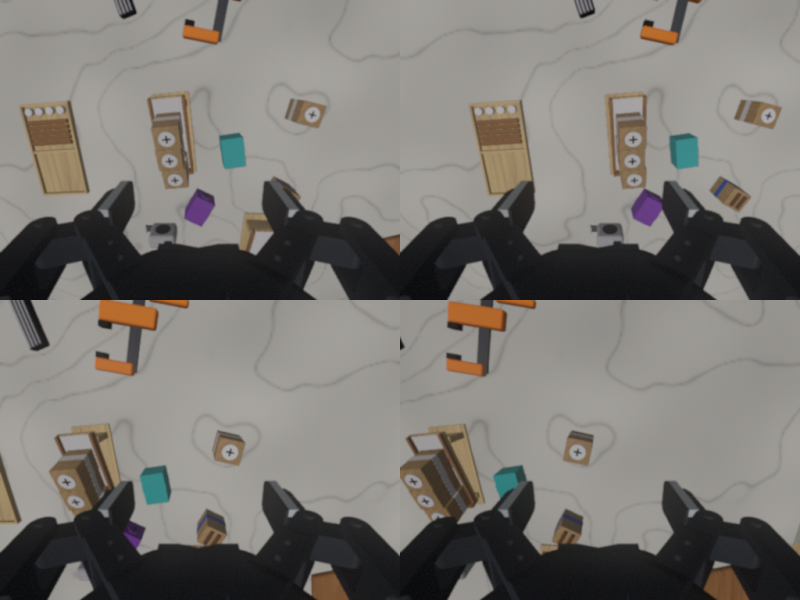

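Both wrist pairs show the lane with its three packs, and the new pack at montage (230,453) and (577,453), where its white cap is plain. Now I triangulate the caps and rectify the lids to read the yaw.

```bash
cat > m.py <<'E'
from h import *
import pickle
V=pickle.load(open("V.pkl","rb")); V["top"]=cam("top"); V["side"]=cam("side")
I={n:cv2.imread(f"pics/{'w'+n if len(n)==1 else n+'0'}.png") for n in V}
def cap(im,p,r=7):
    x,y=map(int,p); w=im[y-r:y+r+1,x-r:x+r+1].astype(float)
    b=w[...,0]; t=np.clip(b-np.percentile(b,50)-10,0,40)   # blue high on white, low on brown
    _,lab,st,ce=cv2.connectedComponentsWithStats((t>12).astype(np.uint8))
    k=1+np.argmax(st[1:,4]); m=(lab==k)*t; yy,xx=np.mgrid[-r:r+1,-r:r+1]
    return np.array([x+(m*xx).sum()/m.sum(),y+(m*yy).sum()/m.sum()])
G={"rear":dict(A=(212,179),B=(296,178),top=(269,152),side=(221,169)),
"mid":dict(A=(216,206),B=(298,206),top=(270,171),side=(233,177)),
"front":dict(A=(223,230),B=(300,232),top=(272.5,189),side=(247,183)),
"new":dict(P=(294,196),Q=(227,196),A=(401,146),B=(472,147),top=(373,147),side=(257,138.5))}
X={}
for k,g in G.items():
    px={n:cap(I[n],p) for n,p in g.items()}
    X[k]=tri(px.values(),[V[n] for n in px])
    print(k,np.round(X[k],4),{n:(np.round(px[n],1).tolist(),np.round(project(X[k],V[n])[0]-px[n],1).tolist()) for n in px})
E
python3 - <<'E'
from m import *
d=X["rear"]-X["front"]; print("lane yaw",np.degrees(np.arctan2(d[1],d[0])),"slope",np.degrees(np.arctan2(d[2],np.hypot(*d[:2]))),np.linalg.norm(d))
def ortho(n,c,ex,ey,w,s=2000):
    k=int(w*s); u,v=np.meshgrid((np.arange(k)-k/2)/s,(np.arange(k)-k/2)/s)
    P=c+u[...,None]*ey*-1-v[...,None]*ex   # right=-y, up=+x
    m=project(P.reshape(-1,3),V[n]).astype(np.float32).reshape(k,k,2)
    return cv2.remap(I[n],m[...,0],m[...,1],cv2.INTER_CUBIC)
ex,ey,ez=np.eye(3); sl=np.radians(15); exl=np.array([np.cos(sl),0,np.sin(sl)])
nc=X["new"]-[0,0,.003]; lc=X["mid"]-.003*np.array([-np.sin(sl),0,np.cos(sl)])
r1=np.hstack([ortho(n,nc,ex,ey,.13) for n in ("P","Q","top")])
r2=np.hstack([ortho(n,lc,exl,ey,.13) for n in ("A","B","top")])
im=np.vstack([r1,r2])
for y in range(0,im.shape[0],20): im[y,::4]=(0,255,0)
for x in range(0,im.shape[1],20): im[::4,x]=(0,255,0)
cv2.imwrite("pics/ortho.png",im); print(im.shape)
E
```

```text
Traceback (most recent call last):
  File "m.py", line 17, in <module>
    px={n:cap(I[n],p) for n,p in g.items()}
          ~~~^^^^^^^^
  File "m.py", line 9, in cap
    k=1+np.argmax(st[1:,4]); m=(lab==k)*t; yy,xx=np.mgrid[-r:r+1,-r:r+1]
        ~~~~~~~~~^^^^^^^^^^
ValueError: attempt to get argmax of an empty sequence
```

```bash
python3 - <<'E'
s=open("m.py").read()
a=s.index("def cap"); b=s.index("G={")
s=s[:a]+'''def cap(im,p,r=11):
    x,y=map(int,p); w=im[y-r:y+r+1,x-r:x+r+1]
    yy,xx=np.mgrid[-r:r+1,-r:r+1]; disc=(xx**2+yy**2<=(r-1)**2)
    b=w[...,0].astype(int); lo,hi=np.percentile(b[disc],[15,92])
    m=(b>(lo+hi)/2).astype(np.uint8)
    _,lab,st,ce=cv2.connectedComponentsWithStats(m)
    c=ce[1:]-r; k=1+np.argmin(np.hypot(*c.T)-(st[1:,4]>15)*20)
    h=cv2.convexHull(np.argwhere(lab==k)[:,::-1].astype(np.int32)); mm=np.zeros_like(m); cv2.fillPoly(mm,[h],1)
    return np.array([x,y])+np.argwhere(mm)[:,::-1].mean(0)-r
'''+s[b:]
open("m.py","w").write(s)
E
cat > o.py <<'E'
from m import *
d=X["rear"]-X["front"]; print("lane yaw",np.degrees(np.arctan2(d[1],d[0])),"slope",np.degrees(np.arctan2(d[2],np.hypot(*d[:2]))),np.linalg.norm(d))
def ortho(n,c,ex,ey,w,s=2000):
    k=int(w*s); u,v=np.meshgrid((np.arange(k)-k/2)/s,(np.arange(k)-k/2)/s)
    P=c+u[...,None]*ey*-1-v[...,None]*ex*-1*-1
    m=project(P.reshape(-1,3),V[n]).astype(np.float32).reshape(k,k,2)
    return cv2.remap(I[n],m[...,0],m[...,1],cv2.INTER_CUBIC)
ex,ey,ez=np.eye(3); sl=np.radians(15); exl=np.array([np.cos(sl),0,np.sin(sl)])
nc=X["new"]-[0,0,.003]; lc=X["mid"]-.003*np.array([-np.sin(sl),0,np.cos(sl)])
im=np.vstack([np.hstack([ortho(n,nc,ex,ey,.13) for n in ("P","Q","top")]),np.hstack([ortho(n,lc,exl,ey,.13) for n in ("A","B","top")])])
for y in range(0,im.shape[0],20): im[y,::4]=(0,255,0)
for x in range(0,im.shape[1],20): im[::4,x]=(0,255,0)
cv2.imwrite("pics/ortho.png",im); print(im.shape)
E
python3 o.py
```

```text
rear [ 0.5828 -0.0079  0.1233] {'A': ([212.6, 177.8], [-0.7, 2.1]), 'B': ([297.7, 178.0], [1.9, 2.1]), 'top': ([269.0, 151.3], [0.8, -2.5]), 'side': ([221.1, 164.5], [-0.5, 1.6])}
mid [ 0.5411 -0.0099  0.1118] {'A': ([216.5, 205.7], [-0.6, 2.1]), 'B': ([296.7, 205.9], [1.6, 2.1]), 'top': ([269.4, 170.2], [0.8, -2.7]), 'side': ([233.5, 171.8], [-0.3, 1.8])}
front [ 0.4982 -0.0171  0.0907] {'A': ([223.8, 230.1], [-0.1, 0.3]), 'B': ([299.6, 230.1], [-0.1, 0.5]), 'top': ([272.4, 188.5], [0.2, -1.1]), 'side': ([246.9, 182.6], [0.4, 0.5])}
new [ 0.6181 -0.2734  0.0657] {'P': ([294.0, 194.5], [-0.1, 0.3]), 'Q': ([226.8, 194.4], [-0.1, 0.3]), 'A': ([399.3, 146.4], [0.2, 0.4]), 'B': ([471.2, 147.7], [0.0, 0.5]), 'top': ([373.0, 146.7], [0.4, -1.5]), 'side': ([257.0, 138.0], [0.2, 0.7])}
lane yaw 6.191962564297125 slope 20.947936627451085 0.09116254399635691
(520, 780, 3)
```

View pics/ortho.png

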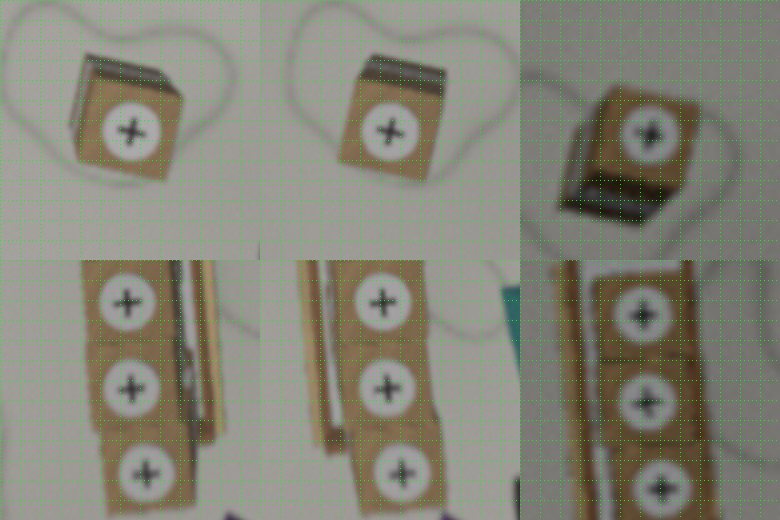

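Ortho view:
- **New pack:** lid yaw is about -12° (lid edges run (338,162)→(428,180), and the 46 mm side lies along world y).
- **Lane:** its edges are yawed about +5 to +6°.

Next I fix the lane pose with side-cap windows, and check it with a wireframe overlay that also serves as the close crop of my choice.

```bash
python3 - <<'E'
from m import *
S=np.radians(15)
for k in ("rear","mid","front","new"):
    g={n:p for n,p in G[k].items() if n in("A","B","P","Q")}
    X[k]=tri([cap(I[n],p) for n,p in g.items()],[V[n] for n in g]); print(k,"wristonly",np.round(X[k],4))
    g["top"]=G[k]["top"]; Y=tri([cap(I[n],p) for n,p in g.items()],[V[n] for n in g]); print("  +top",np.round(Y,4))
LR=np.array([.591,-.008,.082]); yaw=np.radians(5.8)
Rz=R.from_euler('z',yaw).as_matrix()
def L(x,y,n): # along slope level x, y, n above floor normal
    return LR+Rz@np.array([x-n*np.sin(S),y,-.033+x*np.tan(S)+n*np.cos(S)])
out=[]
for n,(cx,cy) in {"A":(215,175),"B":(298,175),"top":(268,168)}.items():
    im=cv2.resize(I[n],None,fx=5,fy=5,interpolation=cv2.INTER_CUBIC)
    for y in (-.034,-.028,.028,.034):
        p=project([L(-.11,y,.007),L(.058,y,.007)],V[n])*5+2; cv2.line(im,*[tuple(map(int,a)) for a in p],(0,255,0),1)
    for i in range(3):
        c=LR+Rz@np.array([-.0425*i,0,-.0114*i]); ax=Rz@np.array([-np.sin(S),0,np.cos(S)]); ux=Rz@np.array([np.cos(S),0,np.sin(S)]); uy=Rz[:,1]
        p=project([c+ax*.032+ux*a*.022+uy*b*.023 for a,b in((1,1),(1,-1),(-1,-1),(-1,1))],V[n])*5+2
        cv2.polylines(im,[p.astype(int)],True,(0,0,255),1)
    out.append(im[cy*5-300:cy*5+300,cx*5-133:cx*5+133])
cv2.imwrite("pics/lane.png",np.hstack(out))
print("tray px",project([[.478,.258,.005],[.478+.05,.258+.05,.014],[.478-.05,.258-.05,.014]],V["top"]).round(1).tolist())
E
```

```text
rear [ 0.5828 -0.0079  0.1233] {'A': ([212.6, 177.8], [-0.7, 2.1]), 'B': ([297.7, 178.0], [1.9, 2.1]), 'top': ([269.0, 151.3], [0.8, -2.5]), 'side': ([221.1, 164.5], [-0.5, 1.6])}
mid [ 0.5411 -0.0099  0.1118] {'A': ([216.5, 205.7], [-0.6, 2.1]), 'B': ([296.7, 205.9], [1.6, 2.1]), 'top': ([269.4, 170.2], [0.8, -2.7]), 'side': ([233.5, 171.8], [-0.3, 1.8])}
front [ 0.4982 -0.0171  0.0907] {'A': ([223.8, 230.1], [-0.1, 0.3]), 'B': ([299.6, 230.1], [-0.1, 0.5]), 'top': ([272.4, 188.5], [0.2, -1.1]), 'side': ([246.9, 182.6], [0.4, 0.5])}
new [ 0.6181 -0.2734  0.0657] {'P': ([294.0, 194.5], [-0.1, 0.3]), 'Q': ([226.8, 194.4], [-0.1, 0.3]), 'A': ([399.3, 146.4], [0.2, 0.4]), 'B': ([471.2, 147.7], [0.0, 0.5]), 'top': ([373.0, 146.7], [0.4, -1.5]), 'side': ([257.0, 138.0], [0.2, 0.7])}
rear wristonly [ 0.5829 -0.0072  0.1119]
  +top [ 0.582  -0.0072  0.1089]
mid wristonly [ 0.5405 -0.0094  0.1015]
  +top [ 0.5389 -0.0092  0.0975]
front wristonly [ 0.4989 -0.0172  0.0908]
  +top [ 0.4969 -0.0172  0.0866]
new wristonly [ 0.6186 -0.2734  0.0654]
  +top [ 0.6175 -0.2741  0.0627]
tray px [[163.5, 201.0], [144.4, 180.9], [181.4, 220.0]]
```

View pics/lane.png

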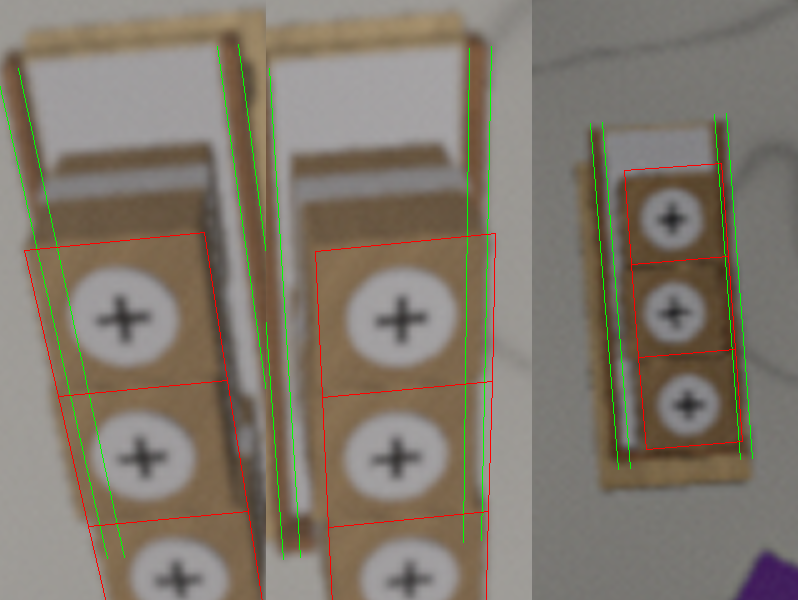

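The overlay matches: the green guide lines lie on the brown guides in all three views, and the red lid boxes fit the packs. The front pack's cap is at crop (178,578) and (408,578). Lane rear ≈ (0.592, -0.008, 0.080), yaw 5.8°. Now I grasp the oldest pack.

```bash
python3 - <<'E'
from h import *
S=np.radians(15); yaw=np.radians(5.8); Rl=down(yaw,S); ax=-Rl[:,2]
c=np.array([.507,-.0165,.057]); g=c+ax*(-.010)
command_gripper(.085)
move_pose(g+ax*.10,q(Rl)); line_to(g+ax*.05,v=.15); line_to(g,v=.06)
print("pre",current_contact_force(),current_eef_pos()-g)
command_gripper(.03,40); print("w",current_width(),current_finger_force(),current_contact_force())
line_to(g+ax*.06,v=.06); line_to(g+ax*.06+[0,0,.08],v=.15); print("w",current_width(),current_eef_pos(),current_clock())
C=cam("wrist"); cv2.imwrite("pics/lift.png",np.hstack([camera("wrist"),camera("side")])[:,:])
P=np.array([.478,.258,.005]); t=P+[0,0,.032+.002-.010]
move_pose(t+[0,0,.10],q(down(0))); print(current_width(),current_clock())
E
python3 -c "
import cv2;a=cv2.imread('pics/lift.png');cv2.imwrite('pics/lift2.png',cv2.resize(a,(800,300),interpolation=cv2.INTER_AREA))"
```

```text
pre [0.13145496 0.38518018 0.98566632] [ 2.93499930e-04 -8.33670641e-05  2.49209774e-04]
w 0.04513538728836915 41.51420831680298 [-1.93097902  0.3380898   4.10494293]
w 0.045091595896222775 [ 0.49346645 -0.01760979  0.18432169] 10.9167
0.045489266096253644 12.1083
```

View pics/lift2.png

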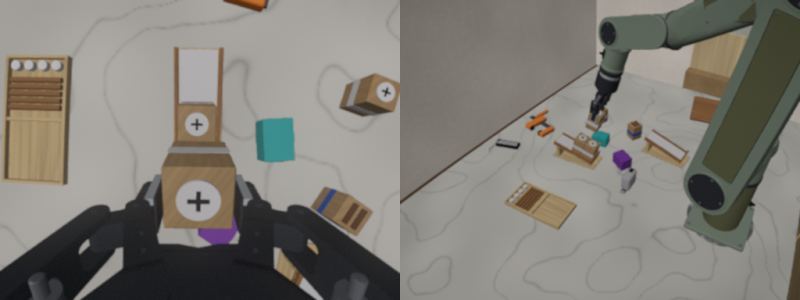

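The oldest pack is held squarely in the fingers (198,200), and the other two have slid forward. Next: set it down in the pocket with contact feel, then check.

```bash
python3 - <<'E'
from h import *
P=np.array([.478,.258,.005]); t=P+[0,0,.034-.010]
line_to(t+[0,0,.008],v=.12); hold(.2); f0=current_contact_force()[2]
for k in range(12):
    line_to(t+[0,0,.006-.0015*k],v=.03); f=current_contact_force()[2]
    if f-f0>2.5: break
print(k,f0,f,current_eef_pos()); command_gripper(.064); hold(.2); line_to(t+[0,0,.06],v=.1); line_to(t+[0,0,.14],v=.2)
# go view the new pack & tray
move_pose([.66,-.22,.26],q(down(0))); cv2.imwrite("pics/a.png",np.hstack([camera("top")[100:330,120:450],camera("side")[110:340,120:450]]))
print([np.round(d["centre"],3).tolist()+[round(d["conf"],2)] for c in("top","side") for d in spot_point(c,"oldest_pack_centre")],current_clock())
E
python3 -c "
import cv2;a=cv2.imread('pics/a.png');cv2.imwrite('pics/a2.png',cv2.resize(a,(800,279)))"
```

```text
7 0.3332910761936487 8.206596130926506 [0.4781878  0.25802965 0.02575517]
[[0.397, -0.061, 0.019, 0.95], [0.48, 0.258, 0.038, 0.72], [0.533, -0.136, 0.023, 0.64], [0.54, -0.132, 0.024, 0.82], [0.4, -0.064, 0.023, 0.74], [0.473, 0.259, 0.035, 0.69]] 19.175
```

View pics/a2.png

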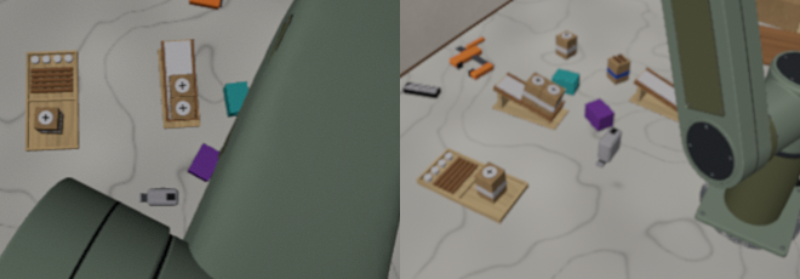

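The pack stands upright in the pocket at (45,118) in the top crop and (490,182) in the side crop. Both remaining packs sit at the low end, so the rear place is free. Now the new pack.

```bash
python3 - <<'E'
from h import *
S=np.radians(15); Rl=down(np.radians(5.8),S); ax=-Rl[:,2]
g=np.array([.6184,-.2735,.022]); command_gripper(.085)
move_pose(g+[0,0,.10],q(down(np.radians(-12)))); line_to(g+[0,0,.045],v=.15); line_to(g,v=.06)
command_gripper(.03,40); print("w",current_width(),current_contact_force())
line_to(g+[0,0,.15],v=.12)
c=np.array([.592,-.008,.081])+.0075*Rl[:,0]+.0*ax; t=c-ax*.010
move_pose(t+ax*.07,q(Rl)); line_to(t+ax*.008,v=.08); hold(.2); f0=np.array(current_contact_force())
print("w",current_width(),current_eef_pos(),f0,current_clock())
for k in range(12):
    line_to(t+ax*(.0065-.0015*k),v=.03); f=np.array(current_contact_force())
    if (f-f0)@ax>2: break
print(k,f-f0,current_eef_pos()-t,current_clock())
cv2.imwrite("pics/b.png",np.hstack([camera("wrist"),camera("side")]))
E
python3 -c "
import cv2,numpy as np;a=cv2.imread('pics/b.png');cv2.imwrite('pics/b2.png',np.hstack([cv2.resize(a[:,:512],(450,338)),cv2.resize(a[140:240,512+180:512+284],(350,338))]))"
```

```text
w 0.04528676942871564 [ 0.89422412 -1.1534288   1.60261085]
w 0.045405666507982057 [ 0.60023222 -0.00730017  0.08186576] [-0.55371871  0.01199608 -1.50657408] 25.625
4 [-1.19426023  0.37403991  5.69308681] [ 0.00073133 -0.00016366  0.0016645 ] 26.875
```

View pics/b2.png

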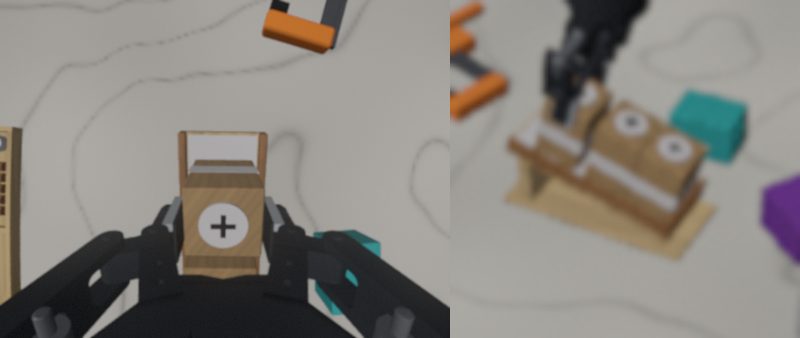

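The new pack sits between the guides (180 and 265 px), square to the lane and on the floor behind the two packs. Release and check.

```bash
python3 - <<'E'
from h import *
Rl=M(np.array(current_eef_rot())); ax=-Rl[:,2]; p=np.array(current_eef_pos())
command_gripper(.064); hold(.3); line_to(p+ax*.06,v=.08); line_to(p+ax*.06+[0,0,.1],v=.2)
move_pose([.62,-.12,.33],q(down(0))); hold(.3)
V=cam("wrist"); w=camera("wrist"); s=camera("side"); 
for cn in("wrist","side"): print(cn,[np.round(d["centre"],3).tolist()+[round(d["conf"],2)] for d in spot_point(cn,"new_pack_centre")])
cv2.imwrite("pics/c2.png",np.hstack([cv2.resize(w,(400,300)),cv2.resize(s[110:330,120:410],(400,300))]))
print(current_contact_force(),current_clock())
E
```

```text
wrist [[0.588, -0.008, 0.084, 0.89]]
side [[0.591, -0.006, 0.082, 0.73]]
[-0.26901721 -0.32472522 -0.29539497] 30.325
```

View pics/c2.png

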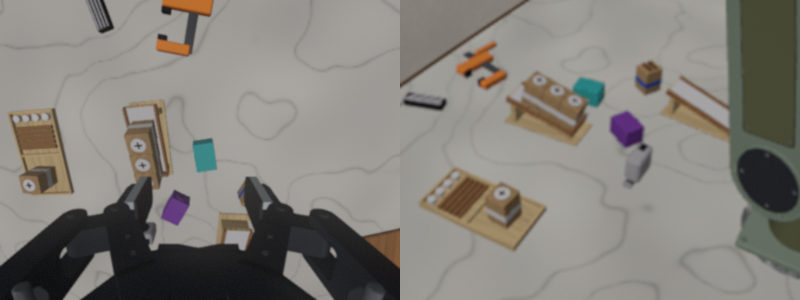

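The new pack has slid home as the third in the lane (side crop (540,80); network position (0.59, -0.007, 0.083), on target). The oldest pack stands in the tray at (502,198).

```bash
python3 -c "
from bench import *
print(close_job())"
```

```text
the job is handed in; nothing more can be done
None
```

The job is handed in at about 30 s of the 54 s allowed: the last pictures show the oldest pack upright in the tray pocket and the new pack in the lane's rear place, both let go (no verdict was returned).

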